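Select a gear and lock the selector on a bench gearbox

TASK

Throw the red selector lever on top of the gearbox into the detent notch marked with the yellow tag and let go of it. Then take the orange mallet and, striking squarely with its face, drive the brass lock pin fully home in its sloped boss; do not push the pin with the hand. Finally stand the mallet back on its face on the blue mat, leaving everything else where it lies.

Things in the scene. Friction and masses are not known exactly. Their poses are not given: they have to be found in the camera images.
- gearbox: dark steel gearbox, 180 mm (its x) by 300 mm (its y), cover 150 mm above the bench, fixed. Origin under its centre at bench height; its x points away from the robot, more or less. Selector quadrant on top of its +y half; grey lock-pin boss, its top leaning to the robot, on the -y half of the cover; a shaft out of its +y end
- selector (a joint): angle of the red lever about its upright pivot, rad, -0.72 to 0.72. 0: along the gearbox's -x; growing: counterclockwise from above (knob towards the gearbox's -y). Ribs make five notches at -0.6, -0.3, 0, 0.3, 0.6; a sprung ball (about 4 N at the knob to leave a notch) settles the lever in the nearest one when let go. Starts in the 0 notch
- selector_pivot (a point): point on the lever's upright pivot axis, on the quadrant plate's top, 156 mm above the bench
- selector_knob (a point): middle of the lever's grip: an upright black cylinder, 18 mm in diameter and 48 mm tall (bottom 196 mm, top 244 mm above the bench), 90 mm from the pivot axis. The lever's red arm below it reaches up to 182 mm
- selector_pointer (a point): tip region of the lever's narrow red pointer, on the lever's centreline 125 mm from the pivot axis; it lies above a tag's centre when the lever is in that tag's notch
- tag_yellow: yellow disc, 20 mm across, on the dark quadrant plate at the outer end of one notch, 125 mm from the pivot axis: it marks the notch wanted, which is the -0.6, -0.3, 0.3 or 0.6 notch; the other three carry white discs of the same size. Origin at the disc's centre
- lock_pin (a joint): how far the brass lock pin has been driven in, m: 0 to 0.002 at the start (14 to 12 mm proud of the boss), 0.012 when fully home against its stop, 2 mm proud. It is a tight spring pin: it resists with about 6 N and stays where it is left
- pin_head (a point): centre of the lock pin's outer end, a flat 12 mm disc. Its frame: z points outward along the pin, 32 degrees from vertical, leaning to the gearbox's -x (towards the robot); y is the gearbox's y. The boss face around it is 50 by 44 mm, square to the pin, its centre 185 mm above the bench, at (-15, -85) mm in the gearbox's x and y
- mallet: orange mallet, 0.4 kg, standing on the mat on one of its two black 50 x 50 mm faces. Origin: centre of the lower face; z up through the head, 80 mm tall. Wooden handle runs level along its -y, centreline 40 mm above the lower face, from 23 to 153 mm from the head's axis; section 22 mm (x) by 26 mm (z). Centre of mass 5 to 20 mm from the head's axis, handle side. Stands stably
- mat: blue bench mat, 300 mm (its x) by 260 mm (its y), 4 mm thick, fixed. Origin under its centre
- socket: steel socket, 26 mm across, 28 mm tall, standing on the blue mat; origin under its centre; to be left alone
- bolt: steel bolt standing on its 20 mm head on the blue mat, 38 mm tall; origin under its head; to be left alone
- screwdriver: yellow-handled screwdriver lying on the bench on the robot's side of the gearbox; origin under its middle; to be left alone
- phone: black phone, 75 x 145 x 10 mm, lying flat; origin under its centre; to be left alone
- mug: pink mug, 80 mm across, 95 mm tall; origin under its centre; to be left alone
- hammer: wood-handled hammer lying beyond the mat (not the mallet to use); origin under its middle; to be left alone
- wrench: steel wrench lying close to the robot; origin under its middle; to be left alone
Not all that is in view belongs to the job. What is shaped like the mallet but pink or white is not meant.

How it is judged (in metres and radians):
On the way, in this order (a step that is already met when the one before it is completed fails the run):
1. the lever rests in the yellow-tagged notch and has been let go (horizontal distance between selector_pointer and tag_yellow below 0.008 m and contact force between the fingers and selector below 0.3 N), for 0.2 s.
2. the mallet's face, square to the pin within 12 degrees, drives the lock pin home while the lever stays in its notch (horizontal distance between selector_pointer and tag_yellow below 0.008 m and value of joint lock_pin above 0.0105 m and contact force between mallet and lock_pin above 0.5 N and angle between the z axis of mallet and the z axis of pin_head, either way round below 0.21 rad).
At the end, for the whole second after the job is handed in: The lever's pointer is within 8 mm of the yellow tag's centre (seen from above), the lock pin is driven in at least 10.5 of its 12 mm, and the mallet stands at rest on a striking face (either one, upright within about 6 degrees) with its head's centre over the blue mat (horizontal distance between selector_pointer and tag_yellow below 0.008 m and value of joint lock_pin above 0.0105 m and x of mallet in the frame of mat between -0.15 and 0.15 m and y of mallet in the frame of mat between -0.13 and 0.13 m and ((angle between mallet's own z axis and vertical below 0.1 rad and z of mallet in the frame of mat below 0.01 m) or (angle between mallet's own z axis and vertical above 3.04 rad and z of mallet in the frame of mat below 0.09 m)) and linear speed of mallet below 0.02 m/s); the robot touches nothing.
It fails at once if the hand, not the mallet, pushes the lock pin (over 2 N) (contact force between any of the fingers, the arm and lock_pin above 2 N).
It fails at once if another thing on the bench is displaced by more than 25 mm (distance of any of socket, bolt, screwdriver, phone, mug, hammer, wrench from where it was at the start of the episode above 0.025 m).
It also fails if it takes over 61 s, if anything falls off the work surface, if the arm or the gripper's body presses on something with over 40 N, if the wrist force passes 120 N, or if a joint passes its speed limit or range.

ROBOT

A 6-joint arm with a two-finger parallel gripper is mounted at the origin on the work surface. World frame = base frame: x ahead of the robot, y to its left, z up, the work surface at z = 0. Lengths are in m, angles in degrees, forces in N, time in s.
With the tool pointing down it reaches from about 0.4 to 0.825 m from the base axis. Payload 7 kg.
Tool frame: the origin (TCP) lies midway between the tips of the shut fingers; the grasp point (between the pads) lies 19 mm behind it; z points along the fingers, y is the direction in which the jaws open and shut (so a half turn about z gives the same grasp; the last joint's range is limited). The gripper opens to 88 mm and grips with 3 to 60 N. Pads are 19 mm wide; open, the fingers measure 130 mm over their backs; the gripper's body (78 mm by 193 mm) begins 47 mm behind the grasp point.
Start: joints at [88.642, 20.546, 0.682, 0, -70.136, -16.507], TCP at [0.207, 0.642, 0.227] pointing down, gripper open.
Joint ranges: [-176.03, 176.03], [-82.01, 121.73], [-58.28, 71.71], [-173.87, 95.51], [-174.79, -0.11], [-173.66, 173.66]. Speed limits (degrees/s): [136.94, 136.94, 172.46, 180, 180, 180].

INTERFACE

Orientations are given as a 3x3 rotation matrix whose columns are the frame's x, y, z axes.
In Python, from rig import robot gives the robot as it stands. Calls block until the motion is done:
- robot.goto(position, orientation): joint-space move of the TCP to a pose.
- robot.servo_line(position, ori=None, speed=0.15): straight line of the TCP; ori=None keeps the orientation; speed is the mean speed in m/s.
- robot.movej(angles): joint-space move.
- robot.move_gripper(opening): opening from 0.0 (shut) to 1.0 (fully open); the grip force is fixed at half the most; returns when the fingers have stopped.
- robot.dwell(seconds).
- robot.ik(position, orientation): joint angles nearest the present ones, or None.
- robot.grab_frame(name): name is "scene" or "top" or "wrist"; returns (picture, depth): 420x560x3 uint8, red, green, blue; 420x560 float32, m along the optical axis (not along the pixel's ray), 0 where there is no reading.
- robot.camera_info(name): a dict with "vfov" (degrees; the focal length in pixels is half the picture's height over the tangent of half this angle, whatever the lens; pixels are square), "cx", "cy" (the principal point, pixels), "k1" (the pictures are not rectified: a ray, as slopes to the right and down, at radius r is drawn at 1 + k1 r^2 times it, then the intrinsics apply), "view" (4x4, takes a point from world to camera coordinates); the wrist camera has in their place "T_tool_cam" (4x4, takes a point from camera to tool coordinates, whose origin is the TCP and whose axes are the flange's). Camera axes: x right, y down, z forward; pixel columns grow to the right and rows downward; lengths in m; the calibration is good to about 2 mm. A picture is of the moment at which its call begins: read the wrist's pose just before it. camera_info takes no time and is no camera call.
A pose or a line that the arm cannot do raises robot.Unreachable and nothing moves.
- robot.job_done(): hands the job in, once; it reports no verdict.
Readings, each from a call of its own:
- robot.read_t(): time.
- robot.read_qpos(): joint angles.
- robot.read_qvel(): joint speeds.
- robot.read_effort(): joint torques, N m.
- robot.read_position(): TCP position.
- robot.read_tcp_rot(): TCP orientation.
- robot.read_force(): force on the tool from outside, world axes, zero at the start.
- robot.read_ft_torque(): the same for the moment, N m.
- robot.read_grip_width(): opening from 0.0 (shut) to 1.0 (fully open).
Only numpy, scipy, OpenCV 4.12 (cv2) and the standard library are available. Lean on these libraries where they do the work, as an engineer would, in place of code of your own. Each camera call takes 0.05 s, during which the arm holds its last target. There are 200 camera calls.

## Working session

There is one attempt and no reset: what is moved stays moved. The work goes in short steps, each a Python script; the robot and the scene stay as the last script left them, time stands still between calls to the robot, and variables do not carry over. Pictures are saved under pics/ and viewed, about 8 in all and at most 12, crops included, and the job is handed in when it is done.

```bash
mkdir -p pics; ls
cat > h.py <<'E'
import numpy as np, cv2
from rig import robot
def ray(info,u,v):
    f=210/np.tan(np.radians(info['vfov'])/2)
    K=np.array([[f,0,info['cx']],[0,f,info['cy']],[0,0,1]])
    xd=np.array([(u-info['cx'])/f,(v-info['cy'])/f]); x=xd.copy()
    for _ in range(20): x=xd/(1+info['k1']*(x@x))
    return np.array([x[0],x[1],1.])
def c2w(info,pose=None):
    if 'view' in info: return np.linalg.inv(np.array(info['view']))
    T=np.eye(4);T[:3,:3]=pose[1];T[:3,3]=pose[0]
    return T@np.array(info['T_tool_cam'])
def onplane(info,u,v,z,pose=None):
    M=c2w(info,pose);d=M[:3,:3]@ray(info,u,v);o=M[:3,3]
    return o+d*(z-o[2])/d[2]
def bydepth(info,u,v,dep,pose=None):
    M=c2w(info,pose);return M[:3,:3]@(ray(info,u,v)*dep)+M[:3,3]
def pose(): return np.array(robot.read_position()),np.array(robot.read_tcp_rot())
E
python3 - <<'E'
from h import *
print(robot.read_t())
for n in("scene","top","wrist"):
    im,d=robot.grab_frame(n);cv2.imwrite(f"pics/{n}0.png",im[:,:,::-1]);np.savez(f"pics/{n}0.npz",im=im,d=d)
    i=robot.camera_info(n);print(n,i)
print(pose())
a=cv2.imread("pics/top0.png");cv2.imwrite("pics/top0b.png",cv2.resize(a,(800,600)))
E
```

```text
pics
0.0
scene {'vfov': 47.306038800102506, 'cx': 275.82412535507024, 'cy': 209.29803794520197, 'k1': -0.10246027937805259, 'view': array([[-0.8597582 ,  0.5106417 , -0.00780307,  0.45639282],
       [ 0.34204875,  0.56442095, -0.75128666,  0.03518698],
       [-0.37923408, -0.6485939 , -0.65992989,  1.53162525],
       [ 0.        ,  0.        ,  0.        ,  1.        ]])}
top {'vfov': 44.898111727310365, 'cx': 277.19693850476796, 'cy': 211.66657529805045, 'k1': -0.18129479150719582, 'view': array([[ 0.01263246, -0.9998156 , -0.01446338, -0.12078439],
       [-0.99217952, -0.01073704, -0.12435637,  0.48112111],
       [ 0.12417814,  0.0159212 , -0.9921322 ,  1.77941679],
       [ 0.        ,  0.        ,  0.        ,  1.        ]])}
wrist {'vfov': 65.50930918554775, 'cx': 279.26168677892866, 'cy': 206.11379023954726, 'k1': 0.006258191399280077, 'T_tool_cam': array([[ 1.08025588e-03, -9.50765556e-01, -3.09909165e-01,
         8.49696047e-02],
       [ 9.99999390e-01,  9.55680687e-04,  5.53797574e-04,
         1.90378178e-04],
       [-2.30357455e-04, -3.09909574e-01,  9.50766009e-01,
        -1.58949557e-01],
       [ 0.00000000e+00,  0.00000000e+00,  0.00000000e+00,
         1.00000000e+00]])}
(array([0.20699169, 0.64208456, 0.22580964]), array([[ 9.51748983e-01, -3.06877506e-01, -2.63707956e-04],
       [-3.06877587e-01, -9.51748134e-01, -1.27895591e-03],
       [ 1.41499245e-04,  1.29817105e-03, -9.99999147e-01]]))
```

View pics/top0b.png

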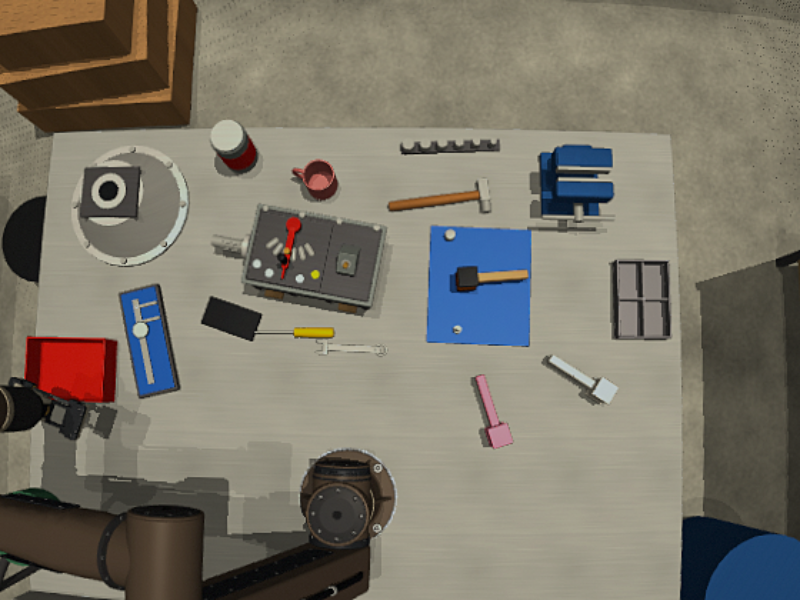

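View pics/scene0.png

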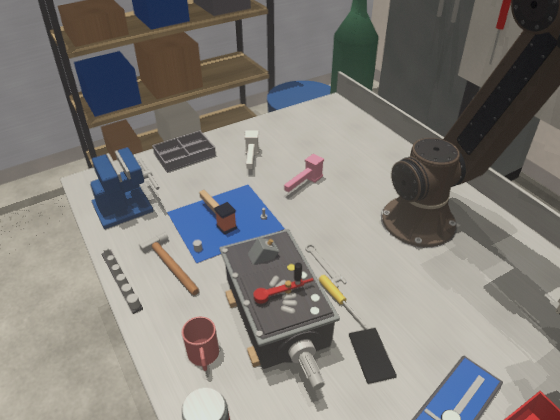

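Top view (800x600 scaling) shows these mallet candidates:
- Black/orange-headed mallet on the mat at (467,278), which is the one wanted.
- Pink mallet at (499,435) and white mallet at (604,390), both decoys.
- Claw hammer at (485,195), not wanted.

The yellow tag at (315,274) is the outermost one on the gearbox's -y side, so it marks the +0.6 notch. White tags are at (257,264), (268,273) and (300,279).

```bash
python3 - <<'E'
from h import *
z=np.load('pics/top0.npz');im,d=z['im'],z['d'];I=robot.camera_info('top')
hsv=cv2.cvtColor(im,cv2.COLOR_RGB2HSV)
def blobs(m,box,mn=4):
    mm=np.zeros_like(m);x0,y0,x1,y1=box;mm[y0:y1,x0:x1]=m[y0:y1,x0:x1]
    n,l,s,c=cv2.connectedComponentsWithStats(mm.astype(np.uint8))
    return [(c[i],s[i,4],l==i) for i in range(1,n) if s[i,4]>=mn]
H,S,V=[hsv[...,k].astype(int) for k in range(3)]
box=(165,175,235,200)
for nm,m in(('yel',(H>22)&(H<35)&(S>150)&(V>120)),('white',(S<50)&(V>170))):
    for c,a,_ in blobs(m,box): print(nm,c,a,onplane(I,*c,.157).round(4))
for c,a,_ in blobs(((H<6)|(H>174))&(S>150)&(V>100),(170,140,260,200)): print('red',c,a,onplane(I,*c,.18).round(4))
# mallet
mat=(H>100)&(H<125)&(S>120)
bs=blobs(mat,(290,150,380,250),200)
for c,a,l in bs:
    cn=cv2.findContours(l.astype(np.uint8),0,2)[0]
    r=cv2.minAreaRect(max(cn,key=len));print('mat',c,a);
    P=np.array([onplane(I,*p,.004)for p in cv2.boxPoints(r)]);print(P.round(4),P.mean(0))
m=~mat
for c,a,l in blobs(m,(305,180,368,212),5):
    print('obj',c,a,cv2.minAreaRect(np.argwhere(l)[:,::-1].astype(np.float32)))
    hd=l&(V<90); w=l&(V>=120)&(S>80)
    for q,zz,nm in((hd,.084,'head'),(w,.057,'handle')):
        p=np.argwhere(q)[:,::-1]; 
        if len(p)<5: continue
        W=np.array([onplane(I,*x,zz)[:2] for x in p]).astype(np.float32)
        print(nm,len(p),W.mean(0),cv2.minAreaRect(W), 'depth z',np.median([bydepth(I,*x,d[x[1],x[0]])[2] for x in p]))
        if nm=='handle': print(cv2.fitLine(W,2,0,.01,.01).ravel())
E
python3 - <<'E'
import cv2
a=cv2.imread('pics/top0.png');b=cv2.imread('pics/scene0.png')
import numpy as np
x=cv2.resize(a[140:220,160:275],None,fx=6.9,fy=3.7*1.0 if 0 else 3.7)
x=cv2.resize(a[140:222,165:275],(760,566));cv2.imwrite('pics/crop1.png',x)
E
```

```text
yel [220.32142857 191.67857143] 28 [0.5316 0.0734 0.157 ]
white [205. 178.] 7 [0.5777 0.1265 0.157 ]
white [211.         177.33333333] 6 [0.5801 0.1062 0.157 ]
white [166.5 182. ] 4 [0.5633 0.2574 0.157 ]
white [179.25 184.25] 20 [0.5558 0.2133 0.157 ]
white [187.91666667 190.5       ] 24 [0.5347 0.1829 0.157 ]
white [209.5 194.5] 24 [0.5218 0.1095 0.157 ]
red [203.91240876 161.        ] 137 [0.6308 0.1284 0.18  ]
red [201.11111111 179.11111111] 9 [0.5695 0.1356 0.18  ]
red [198.43478261 188.26086957] 23 [0.5387 0.1435 0.18  ]
mat [335.09073396 200.82720092] 5191
[[ 0.3864 -0.1909  0.004 ]
 [ 0.6854 -0.1999  0.004 ]
 [ 0.6791 -0.4632  0.004 ]
 [ 0.3792 -0.4485  0.004 ]] [ 0.5325216  -0.32561404  0.004     ]
obj [338.45322245 193.82328482] 481 ((343.0, 195.0), (16.0, 48.0), 90.0)
head 264 [ 0.5362564 -0.2925003] ((0.5364448428153992, -0.3436850309371948), (0.05613594874739647, 0.1674422025680542), 0.6798843145370483) depth z 0.08293566490996873
handle 189 [ 0.5500828 -0.3743981] ((0.5507194399833679, -0.3741915822029114), (0.021080072969198227, 0.11749924719333649), 5.121880531311035) depth z 0.05782561110867013
[ 0.08346749 -0.9965105   0.55008286 -0.3743982 ]
```

View pics/crop1.png

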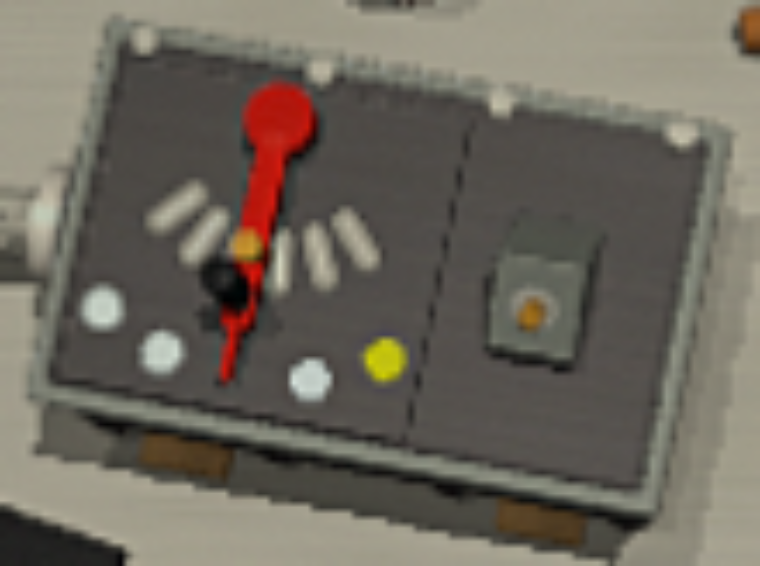

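Checks so far: the tag spacing fits the ±0.6 pattern, and the head-top and handle-top depths (83 and 58 mm) match the description. Next I fit the gearbox frame, then move above it for a closer wrist look.

```bash
cat >> h.py <<'E'
from scipy.optimize import least_squares
def fitbox(tags): # {theta: xy}
    f=lambda p: np.concatenate([p[:2]-.125*np.array([np.cos(p[2]+t),np.sin(p[2]+t)])-np.array(x)[:2] for t,x in tags.items()])
    r=least_squares(f,[.65,.12,0]);return r.x,np.abs(r.fun).max()
def down(jaw): # tool down, jaw direction (2d)
    y=np.array([jaw[0],jaw[1],0]);y/=np.linalg.norm(y);z=np.array([0,0,-1.]);return np.column_stack([np.cross(y,z),y,z])
E
python3 - <<'E'
from h import *
p,e=fitbox({-.6:(.5558,.2133),-.3:(.5347,.1829),.3:(.5218,.1095),.6:(.5316,.0734)});print(p,np.degrees(p[2]),e)
I=robot.camera_info('top');print('pin',onplane(I,241.7,185.3,.196))
g=np.array([np.cos(p[2]),np.sin(p[2])])
for s in(1,-1):
    R=down(s*g);q=robot.ik([.57,.075,.33],R);print(s,q)
P=pose();robot.servo_line(P[0]+[0,0,.13],speed=.25)
R=down(g)
try: robot.goto([.57,.075,.33],R)
except robot.Unreachable: print('unr');R=down(-g);robot.goto([.57,.05,.33],R)
P=pose();im,d=robot.grab_frame('wrist');np.savez('pics/w1.npz',im=im,d=d,p=P[0],R=P[1]);cv2.imwrite('pics/w1.png',im[:,:,::-1]);print(P,robot.read_qpos(),robot.read_t())
E
```

```text
[ 0.64562348  0.12571925 -0.17207087] -9.858934882695491 0.00044580335850606667
pin [ 0.54689766 -0.00111678  0.196     ]
1 [ 26.98423738   8.26145973  -2.44369128   0.         -79.29484899
 143.15682774]
-1 [ 26.98423738   8.26145973  -2.44369128   0.         -79.29484899
 -36.84317226]
(array([0.57000634, 0.07543079, 0.3298457 ]), array([[ 1.71106742e-01,  9.85252472e-01, -2.21294082e-04],
       [ 9.85252490e-01, -1.71106763e-01, -8.00858817e-05],
       [-1.16769727e-04, -2.04327311e-04, -9.99999972e-01]])) [ 2.70327847e+01  8.27856415e+00 -2.44036635e+00 -6.03659041e-04
 -7.92916677e+01  1.43132027e+02] 3.2667
```

View pics/w1.png

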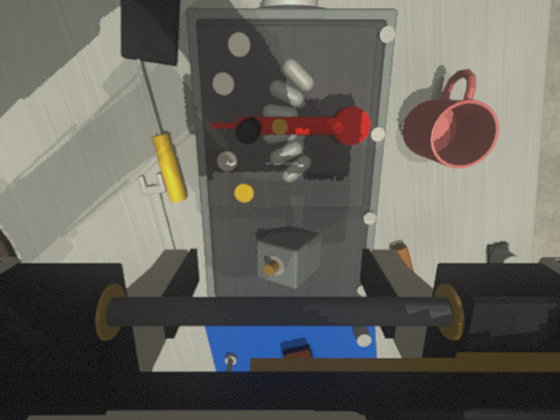

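The wrist view shows the yellow tag at (244,193), white tags at (239,44), (223,84) and (227,160), the knob at (248,129) and the brass pin at (271,268). The lever is in the 0 notch. I'll refine the frame from these and throw the lever.

Run:
```python
from h import *
z=np.load('pics/w1.npz');im,d=z['im'],z['d'];P=(z['p'],z['R']);I=robot.camera_info('wrist')
hsv=cv2.cvtColor(im,cv2.COLOR_RGB2HSV).astype(int);H,S,V=[hsv[...,k] for k in range(3)]
def cen(m,u,v,r=16):
    w=np.zeros(m.shape,np.uint8);w[max(0,v-r):v+r,u-r:u+r]=m[max(0,v-r):v+r,u-r:u+r]
    n,l,s,c=cv2.connectedComponentsWithStats(w);k=1+np.argmax(s[1:,4]);return c[k],s[k,4]
T={}
for t,(u,v) in{-.6:(239,44),-.3:(223,84),.3:(227,160),.6:(244,193)}.items():
    m=(S>120)&(H>15)&(H<35) if t==.6 else (S<60)&(V>110)
    c,a=cen(m,u,v);T[t]=onplane(I,*c,.157,P);print(t,c,a,T[t].round(4),bydepth(I,*c,d[int(c[1]),int(c[0])],P).round(4))
p,e=fitbox(T);print('fit',p,e)
c,a=cen(V<45,248,129,14);k=onplane(I,*c,.244,P);print('knob',c,a,k,np.hypot(*(k[:2]-p[:2])))
c,a=cen((S>130)&(H>8)&(H<28)&(V>70),271,268,14);print('pin',c,a,onplane(I,*c,.196,P),bydepth(I,*c,d[int(c[1]),int(c[0])],P))
# boss face points
f=[bydepth(I,u,v,d[v,u],P) for v in range(240,285,2) for u in range(258,300,2) if d[v,u]>0]
f=np.array(f);print('z range',f[:,2].min(),f[:,2].max())
u,s,vt=np.linalg.svd(f[f[:,2]>.165]-f[f[:,2]>.165].mean(0));print('normal',vt[2])
```

```text
-0.6 [238.8808933   44.04962779] 403 [0.5565 0.2123 0.157 ] [0.5566 0.2121 0.1588]
-0.3 [222.85123967  83.38016529] 363 [0.5344 0.1819 0.157 ] [0.5344 0.1818 0.1573]
0.3 [230.66363636 159.3       ] 110 [0.526  0.1097 0.157 ] [0.5262 0.1098 0.1577]
0.6 [243.56856187 192.66889632] 299 [0.5318 0.0728 0.157 ] [0.5321 0.0733 0.159 ]
fit [ 0.64699357  0.12606409 -0.16339622] 0.002883344975803004
knob [248.0040568  130.45233266] 493 [0.55853846 0.14113564 0.244     ] 0.08972991903352019
pin [271.01694915 267.94067797] 118 [0.54924741 0.00117644 0.196     ] [0.54953887 0.00247086 0.19840638]
z range 0.1499929947321934 0.1996034701293885
normal [ 0.430023   -0.27768809 -0.85905154]
```

Run:
```python
from h import *
p,e=fitbox({-.6:(.5565,.2123),-.3:(.5344,.1819),.6:(.5318,.0728)});print(p,e)
kn=lambda t:p[:2]-.09*np.array([np.cos(p[2]+t),np.sin(p[2]+t)])
print(kn(0),kn(.6))
R=down([np.cos(p[2]),np.sin(p[2])]);zt=.206
k0=.5*(kn(0)+np.array([.5585,.1411]))
robot.move_gripper(.6)
robot.servo_line([*k0,.28],R,speed=.25);robot.servo_line([*k0,zt],speed=.12)
print('F',np.round(robot.read_force(),2))
robot.move_gripper(0);print('w',robot.read_grip_width()*88,np.round(robot.read_force(),2))
for t in(.1,.2,.3,.4,.5,.61): robot.servo_line([*kn(t),zt],speed=.08)
print('F',np.round(robot.read_force(),2),pose()[0])
robot.move_gripper(.5);robot.dwell(.2);a=pose()[0]
robot.servo_line(a+[0,0,.13],speed=.25)
# view: also pin from same place
robot.servo_line([.57,.09,.36],speed=.25)
P=pose();im,d=robot.grab_frame('wrist');np.savez('pics/w2.npz',im=im,d=d,p=P[0],R=P[1]);cv2.imwrite('pics/w2.png',im[:,:,::-1]);print(P[0],robot.read_t())
I=robot.camera_info('wrist');T=np.linalg.inv(c2w(I,P))
```

```text
[ 0.64568506  0.12464861 -0.17488056] 0.00029491029675673963
[0.5570578  0.14030776] [0.56369601 0.08752995]
F [ 0.66  0.28 -0.15]
w 17.58981008361534 [-5.73  2.39  3.05]
F [-8.8  -6.25  8.2 ] [0.56252749 0.08419062 0.20605651]
[0.57044681 0.09016434 0.36003476] 9.4
```

View pics/w2.png

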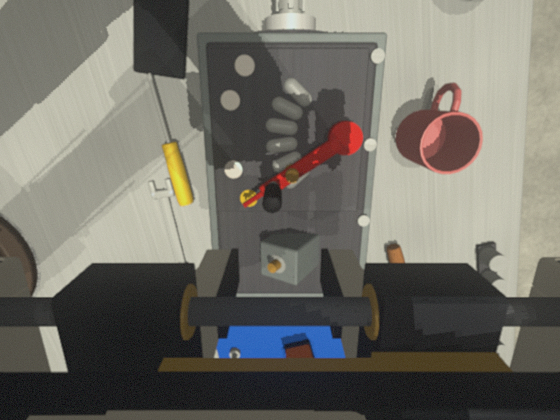

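The lever's pointer lies over the yellow tag at (249,198), so step 1 looks done. Next is the mallet.

Run:
```python
from h import *
z=np.load('pics/w2.npz');im,d=z['im'],z['d'];P=(z['p'],z['R']);I=robot.camera_info('wrist')
hsv=cv2.cvtColor(im,cv2.COLOR_RGB2HSV).astype(int);H,S,V=[hsv[...,k] for k in range(3)]
m=np.zeros(H.shape,np.uint8);b=(S>130)&(H>8)&(H<28)&(V>70);m[250:280,260:292]=b[250:280,260:292]
n,l,s,c=cv2.connectedComponentsWithStats(m);k=1+np.argmax(s[1:,4]);c=c[k];print('pin',c,s[k],onplane(I,*c,.196,P),bydepth(I,*c,d[int(c[1]),int(c[0])],P))
p=np.array([.64568,.12465,-.1749]);psi=p[2]
for sg in(1,-1):
  t=np.radians(32);gx=np.array([np.cos(psi),np.sin(psi),0]);pz=-gx*np.sin(t)+np.array([0,0,np.cos(t)])
  zt=-pz;x=sg*np.array([-gx[1],gx[0],0]);R=np.column_stack([x,np.cross(zt,x),zt])
  print(sg,robot.ik([.55,-.045,.235],R))
R=down([.997,.083])
robot.goto([.55,-.36,.36],R)
P=pose();im,d=robot.grab_frame('wrist');np.savez('pics/w3.npz',im=im,d=d,p=P[0],R=P[1]);cv2.imwrite('pics/w3.png',im[:,:,::-1]);print(P[0],robot.read_qpos(),robot.read_t())
```

```text
pin [273.43617021 266.08510638] [268 261  12  11  94] [0.54894001 0.00155886 0.196     ] [0.54908343 0.00223688 0.19727472]
1 [ 20.62026787  -9.06483835 -54.97301642  45.80221979 -22.13021279
 109.71629006]
-1 [ 20.62026787  -9.06483835 -54.97301642  45.80221979 -22.13021279
 -70.28370994]
[ 0.55006145 -0.35988082  0.36004006] [-1.62302781e+01  1.60902660e+01  1.12952667e+01 -1.08638127e-03
 -8.52009069e+01 -1.58986841e+02] 13.775
```

View pics/w3.png

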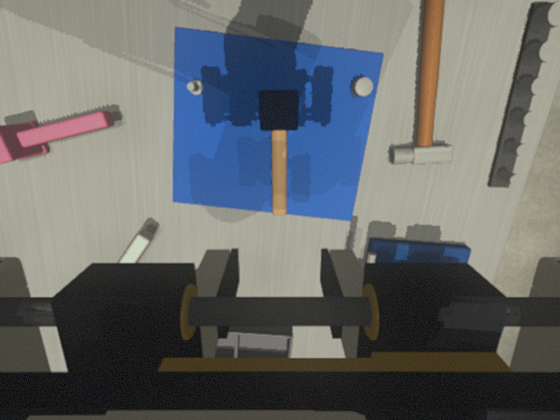

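The mallet's head is at (279,110) and its handle runs down to (279,213), with the bolt at (195,88) and the socket at (362,86) well clear. I'll measure it, check the IK for the strike poses and grasp it with the jaws flipped, which needs less wrist rotation.

```bash
cat >> h.py <<'E'
psi=-.174;gx=np.array([np.cos(psi),np.sin(psi),0]);gy=np.array([-gx[1],gx[0],0])
def strike(off,PH,tilt=32.,g=.045,dz=.002):
    t=np.radians(tilt);n=-gx*np.sin(t)+np.array([0,0,np.cos(t)])
    x=-gy;R=np.column_stack([x,np.cross(-n,x),-n])
    t0=np.radians(32);n0=-gx*np.sin(t0)+np.array([0,0,np.cos(t0)])
    return PH+off*n0+(.040+dz-.019)*n-g*gy,R
E
python3 - <<'E'
from h import *
z=np.load('pics/w3.npz');im,d=z['im'],z['d'];P=(z['p'],z['R']);I=robot.camera_info('wrist')
hsv=cv2.cvtColor(im,cv2.COLOR_RGB2HSV).astype(int);H,S,V=[hsv[...,k] for k in range(3)]
b=np.zeros(H.shape,bool);b[135:220,265:295]=True
h=b&(H>5)&(H<28)&(S>80)&(V>80)
W=np.array([onplane(I,u,v,.057,P)[:2] for v,u in np.argwhere(h)]).astype(np.float32)
ln=cv2.fitLine(W,2,0,.01,.01).ravel();print('handle',len(W),W.mean(0),ln,cv2.minAreaRect(W))
b[:]=False;b[80:140,250:310]=True
h=(b&(d>0)&(V<60));W=np.array([bydepth(I,u,v,d[v,u],P) for v,u in np.argwhere(h)])
W=W[np.abs(W[:,2]-.084)<.006];print('head',len(W),np.median(W[:,2]),cv2.minAreaRect(W[:,:2].astype(np.float32)))
PH=np.array([.549,.0017,.1965])
for tl in(32,27):
  for off in(.06,.03,0,-.012): print(tl,off,robot.ik(*strike(off,PH,tl)))
E
```

```text
handle 1077 [ 0.5513814  -0.37818494] [ 0.09280939 -0.9956839   0.55138177 -0.3781848 ] ((0.5511755347251892, -0.3808249235153198), (0.018919752910733223, 0.1165323257446289), 5.159994602203369)
head 1450 0.08492266810904803 ((0.5439647436141968, -0.28885021805763245), (0.04932893440127373, 0.047802165150642395), 6.663268566131592)
32 0.06 [ 29.9947876  -17.53304622 -54.64629812  38.28610907 -33.32255609
 -68.80933989]
32 0.03 [ 25.50798849 -13.89570549 -57.06416824  43.57162018 -26.50085946
 -71.55942736]
32 0 None
32 -0.012 None
27 0.06 [ 30.03317507 -14.901298   -47.50361944  27.39057579 -39.37185655
 -58.61438822]
27 0.03 [ 27.38131691 -11.60827835 -49.36847317  29.67289862 -33.8055802
 -59.55069079]
27 0 [ 24.58085096  -8.17142963 -51.30253972  33.12320342 -28.11084537
 -61.45066424]
27 -0.012 [ 23.34950528  -6.76476622 -52.12311314  34.99907217 -25.7716254
 -62.59072366]
```

```bash
cat >> h.py <<'E'
def strike2(off,PH,tilt=32.,al=0.,g=.045,dz=.002):
    t=np.radians(tilt);n=-gx*np.sin(t)+np.array([0,0,np.cos(t)])
    t0=np.radians(32);n0=-gx*np.sin(t0)+np.array([0,0,np.cos(t0)])
    a=np.radians(al);my=np.cos(a)*gy+np.sin(a)*np.cross(n,gy)
    x=-my;R=np.column_stack([x,np.cross(-n,x),-n])
    return PH+off*n0+(.040+dz-.019)*n-g*my,R
E
python3 - <<'E'
from h import *
PH=np.array([.549,.0017,.1965])
for tl in(32,30,28.5):
 for al in range(-50,51,10):
  q=[robot.ik(*strike2(o,PH,tl,al)) for o in(.05,0,-.014)]
  print(tl,al,[None if x is None else np.round(x,0).astype(int).tolist() for x in q], strike2(0,PH,tl,al)[0].round(3))
E
```

```text
32 -50 [None, None, None] [ 0.503 -0.02   0.198]
32 -40 [None, None, None] [ 0.507 -0.026  0.201]
32 -30 [None, None, None] [ 0.511 -0.031  0.204]
32 -20 [[30, -17, -58, 41, -31, -93], None, None] [ 0.517 -0.036  0.208]
32 -10 [[29, -17, -57, 41, -31, -81], None, None] [ 0.523 -0.039  0.212]
32 0 [[29, -16, -55, 40, -31, -70], None, None] [ 0.529 -0.041  0.216]
32 10 [[28, -16, -54, 39, -31, -58], None, None] [ 0.536 -0.041  0.22 ]
32 20 [[28, -15, -53, 39, -31, -48], [20, -9, -57, 50, -20, -54], None] [ 0.543 -0.04   0.224]
32 30 [[28, -14, -52, 38, -32, -37], [20, -9, -56, 49, -21, -43], [17, -7, -58, 54, -17, -47]] [ 0.549 -0.038  0.228]
32 40 [[28, -14, -51, 38, -32, -27], [21, -8, -55, 48, -22, -33], [18, -7, -57, 53, -18, -36]] [ 0.555 -0.034  0.231]
32 50 [[28, -13, -51, 38, -32, -17], [22, -8, -54, 48, -22, -23], [19, -6, -56, 52, -19, -26]] [ 0.561 -0.03   0.234]
30 -50 [[35, -18, -57, 38, -34, -124], None, None] [ 0.503 -0.02   0.199]
30 -40 [[33, -18, -57, 38, -34, -112], None, None] [ 0.507 -0.026  0.202]
30 -30 [[32, -17, -56, 37, -34, -100], None, None] [ 0.512 -0.031  
[... 1422 characters left out ...]
-50, 31, -36, -62], [24, -9, -54, 38, -26, -66], [22, -7, -55, 41, -23, -67]] [ 0.53  -0.041  0.217]
28.5 10 [[29, -14, -49, 31, -36, -51], [24, -8, -53, 37, -26, -54], [22, -7, -54, 40, -23, -56]] [ 0.537 -0.041  0.22 ]
28.5 20 [[28, -13, -48, 30, -36, -40], [24, -8, -51, 36, -26, -43], [22, -6, -52, 39, -24, -45]] [ 0.544 -0.04   0.224]
28.5 30 [[28, -13, -47, 30, -36, -30], [24, -7, -50, 36, -27, -33], [22, -6, -51, 38, -24, -34]] [ 0.551 -0.038  0.227]
28.5 40 [[28, -12, -46, 30, -36, -19], [24, -7, -49, 35, -27, -23], [22, -5, -50, 38, -25, -24]] [ 0.557 -0.035  0.231]
28.5 50 [[29, -11, -45, 30, -37, -10], [24, -6, -49, 35, -28, -13], [23, -5, -50, 37, -25, -14]] [ 0.563 -0.03   0.233]
```

Run:
```python
from h import *
R=down([-.9957,-.093])
robot.move_gripper(.6)
c=[.5482,-.3337]
robot.goto([*c,.20],R);print(robot.read_qpos())
robot.servo_line([*c,.08],speed=.2);f0=np.array(robot.read_force())
robot.servo_line([*c,.027],speed=.08);print('F',f0.round(2),np.round(robot.read_force(),2))
robot.move_gripper(0);print('w',robot.read_grip_width()*88,robot.read_position())
robot.servo_line([*c,.06],speed=.08);robot.servo_line([*c,.30],speed=.25)
robot.dwell(.2);print('lift',(np.array(robot.read_force())-f0).round(2),np.round(robot.read_ft_torque(),2))
PH=np.array([.549,.0017,.1965])
robot.goto(*strike2(.07,PH,30,20))
robot.servo_line(strike2(.025,PH,30,20)[0],speed=.15)
print(pose(),robot.read_t(),robot.read_qpos())
out=[]
for n in('scene','wrist'):
    im,d=robot.grab_frame(n);cv2.imwrite(f'pics/{n}4.png',im[:,:,::-1]);np.savez(f'pics/{n}4.npz',im=im,d=d)
    out.append(cv2.resize(im[205:345,195:365],(480,396)) if n=='scene' else cv2.resize(im,(320,240)))
c=np.zeros((396,800,3),np.uint8);c[:,:480]=out[0];c[:240,480:]=out[1];cv2.imwrite('pics/c4.png',c[:,:,::-1])
```

```text
[-1.39411791e+01  1.84295116e+01 -5.94881006e+00  3.74516286e-03
 -6.56047548e+01  1.92502345e+01]
F [ 0.28 -0.62  0.06] [ 0.27 -0.75  0.44]
w 21.8944190937955 [ 0.54810585 -0.33375223  0.02718977]
lift [-0.09  1.09 -3.03] [-0.01 -0.04 -0.04]
(array([ 0.53077758, -0.03923563,  0.24496447]), array([[ 0.12685759, -0.86215314,  0.49050903],
       [-0.97684273, -0.19447974, -0.08919593],
       [ 0.17229462, -0.467835  , -0.86685926]])) 22.5083 [ 25.52868602 -11.16436332 -51.98570434  36.686132   -29.24575699
 -44.85425055]
```

View pics/c4.png

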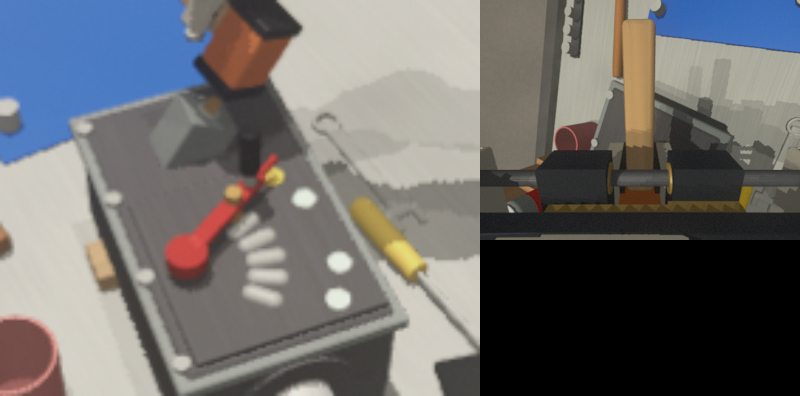

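The scene camera shows the mallet tilted above the pin with the lever still on yellow. I'll check the head's actual pose in the hand from depth, since it looks slightly to one side.

Run:
```python
from h import *
z=np.load('pics/scene4.npz');im,d=z['im'],z['d'];I=robot.camera_info('scene')
p,R=pose()
# expected mallet frame: z=-toolz, y=-toolx, origin lower face
mz=-R[:,2];my=-R[:,0];mx=np.cross(my,mz);o=p+.045*my-(.040+.002-.019)*mz
print('face centre',o,'mz',mz)
hsv=cv2.cvtColor(im,cv2.COLOR_RGB2HSV).astype(int);H,S,V=[hsv[...,k] for k in range(3)]
b=np.zeros(H.shape,bool);b[205:243,262:308]=True
hd=b&(d>0)&(V<90)|b&(S>140)&(H<15)&(d>0)
W=np.array([bydepth(I,u,v,d[v,u]) for v,u in np.argwhere(hd)])
M=(W-o)@np.column_stack([mx,my,mz]);k=(np.abs(M[:,0])<.05)&(np.abs(M[:,1])<.05)&(M[:,2]>-.02)&(M[:,2]<.1);M=M[k]
print(k.sum(),'ext',np.percentile(M,[2,50,98],axis=0).round(4))
# +y side face plane fit (orange), top face fit
for nm,s in(('side',(np.abs(M[:,1]-.025)<.006)&(np.abs(M[:,0])<.018)&(M[:,2]>.01)&(M[:,2]<.07)),('top',(np.abs(M[:,2]-.08)<.007)&(np.abs(M[:,0])<.018)&(np.abs(M[:,1])<.018)),('xm',(np.abs(M[:,0]+.025)<.006)&(np.abs(M[:,1])<.018)&(M[:,2]>.01)&(M[:,2]<.07))):
    Q=M[s]; 
    if len(Q)<10: print(nm,len(Q));continue
    print(nm,len(Q),Q.mean(0).round(4),np.linalg.svd(Q-Q.mean(0))[2][2].round(3))
# pin from scene
m=np.zeros(H.shape,np.uint8);q=(S>110)&(H>8)&(H<28)&(V>70);m[233:250,262:276]=q[233:250,262:276]
n,l,s,c=cv2.connectedComponentsWithStats(m);kk=1+np.argmax(s[1:,4]);c=c[kk];pp=bydepth(I,*c,d[int(round(c[1])),int(round(c[0]))]);print('pin',c,s[kk],pp,'in mallet',((pp-o)@np.column_stack([mx,my,mz])).round(4))
```

```text
face centre [0.53654515 0.00365928 0.21863452] mz [-0.49294478  0.08715075  0.86568481]
532 ext [[-0.0223 -0.0185  0.0002]
 [ 0.0189  0.0133  0.0557]
 [ 0.0249  0.0265  0.0786]]
side 28 [0.0089 0.0238 0.0448] [ 0.056  0.998 -0.031]
top 84 [0.0011 0.003  0.0773] [ 0.01 -0.02  1.  ]
xm 0
pin [275.  233.5] [275 233   1   2   2] [0.54682072 0.02668442 0.23858932] in mallet [0.0227 0.0178 0.0142]
```

Run:
```python
from h import *
z=np.load('pics/scene4.npz');I=robot.camera_info('scene')
pp=onplane(I,269.4,241.4,.1965);print('pin scene',pp.round(4),'depth',bydepth(I,269.4,241.4,z['d'][241,269]).round(4))
PH=np.array([.549,.0017,.1965])
if np.hypot(*(pp-PH)[:2])>.012: raise SystemExit
n=-gx*np.sin(np.radians(32))+np.array([0,0,np.cos(np.radians(32))])
f0=np.array(robot.read_force())
robot.servo_line(strike2(.006,PH,30,20)[0],speed=.1)
for off in np.arange(.004,-.0185,-.002):
    try: robot.servo_line(strike2(off,PH,30,20)[0],speed=.06)
    except robot.Unreachable: print('unr',off);break
    f=np.array(robot.read_force())-f0;print(round(off,4),(f@n).round(1),f.round(1),round((pose()[0]-strike2(0,PH,30,20)[0])@n,4))
    if f@n>22: break
im,d=robot.grab_frame('scene');np.savez('pics/scene5.npz',im=im,d=d)
cv2.imwrite('pics/c5.png',cv2.resize(im[195:295,215:335],(720,600))[:,:,::-1]);print(robot.read_t())
```

```text
pin scene [0.5513 0.0062 0.1965] depth [0.5517 0.007  0.1974]
0.004 0.2 [-0.3  0.8 -0.1] 0.0045
0.002 -1.2 [ 1.1  0.9 -0.9] 0.002
0.0 2.6 [-0.3 -0.3  2.9] 0.0001
-0.002 3.0 [-0.2 -0.2  3.4] -0.002
-0.004 2.6 [-0.5 -1.   2.8] -0.0041
-0.006 2.8 [-0.1  0.2  3.2] -0.0061
-0.008 1.7 [ 0.2 -0.   2.1] -0.0081
-0.01 9.4 [-5.9  0.6  7.3] -0.0099
-0.012 13.8 [-7.1 -3.5 12.2] -0.0115
-0.014 18.7 [-9.6 -5.4 16.7] -0.0132
-0.016 24.5 [-14.6  -8.3  20.8] -0.0148
25.75
```

View pics/c5.png

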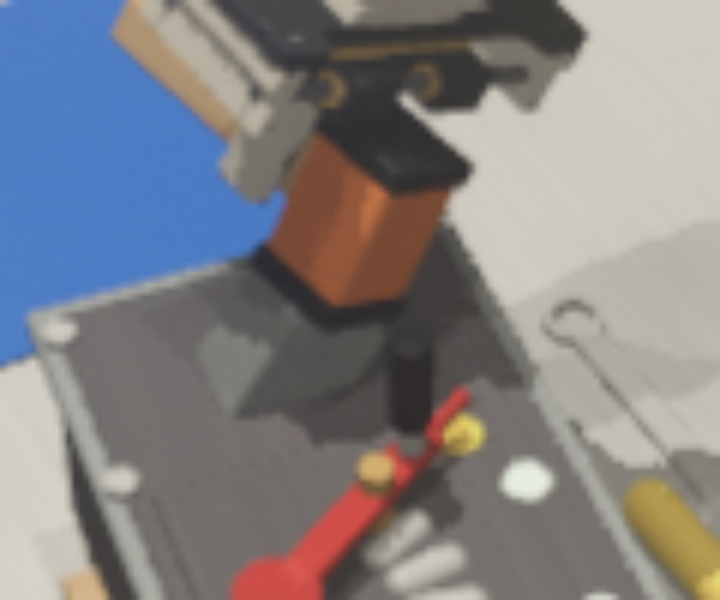

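The mallet's face is on the pin at the boss. The drive force was lower than the stated 6 N, so the mallet may have slipped in the grip. I'll measure its tilt and height now.

```bash
cat >> h.py <<'E'
def mframe():
    p,R=pose();mz=-R[:,2];my=-R[:,0];mx=np.cross(my,mz);return p+.045*my-.023*mz,np.column_stack([mx,my,mz])
def planes(im,d,box,I,o,A):
    V=im.max(2).astype(int);b=np.zeros(V.shape,bool);b[box[1]:box[3],box[0]:box[2]]=True
    W=np.array([bydepth(I,u,v,d[v,u]) for v,u in np.argwhere(b&(d>0))]);M=(W-o)@A
    for nm,s in(('side+y',(np.abs(M[:,1]-.025)<.01)&(np.abs(M[:,0])<.018)&(M[:,2]>.01)&(M[:,2]<.07)),('top',(np.abs(M[:,2]-.08)<.012)&(np.abs(M[:,0])<.018)&(np.abs(M[:,1])<.018))):
        Q=M[s]
        if len(Q)<10: print(nm,len(Q));continue
        c=np.median(Q,0);Q=Q[np.abs((Q-c)[:,1 if nm[0]=='s' else 2])<.006]
        print(nm,len(Q),Q.mean(0).round(4),np.linalg.svd(Q-Q.mean(0))[2][2].round(3))
E
python3 - <<'E'
from h import *
z=np.load('pics/scene5.npz');I=robot.camera_info('scene');o,A=mframe()
print(o,A[:,2]);planes(z['im'],z['d'],(250,195,300,252),I,o,A)
E
```

```text
[ 0.55699528 -0.0021022   0.18417763] [-0.4929562   0.09024994  0.86536069]
side+y 173 [0.0006 0.0244 0.0403] [ 0.007 -0.994 -0.111]
top 83 [0.0003 0.0011 0.0848] [ 0.001  0.113 -0.994]
```

The mallet pivoted about 6.5° in the grip, but only after the force jumped above 9 N. That came after about 10 mm of travel, which agrees with the pin reaching its stop. I'll back off, correct the tool for the slip, press once more squarely, then look at the pin.

```bash
cat >> h.py <<'E'
from scipy.spatial.transform import Rotation as Ro
def strike3(off,PH,slip,tilt=30,al=20):
    p,R=strike2(off,PH,tilt,al);gp=p-.019*R[:,2];mx=-R[:,1]
    mz=-R[:,2];my=-R[:,0];mx=np.cross(my,mz)
    R2=Ro.from_rotvec(-slip*mx).as_matrix()@R
    return gp+.019*R2[:,2],R2
E
python3 - <<'E'
from h import *
PH=np.array([.549,.0017,.1965]);n=-gx*np.sin(np.radians(32))+np.array([0,0,np.cos(np.radians(32))])
robot.servo_line(pose()[0]+.025*n,speed=.1)
s=.12
print([robot.ik(*strike3(o,PH,s)) is not None for o in(.01,0,-.01,-.014)])
robot.servo_line(*strike3(.008,PH,s),speed=.1);f0=np.array(robot.read_force())
for off in np.arange(-.002,-.0165,-.0015):
    robot.servo_line(strike3(off,PH,s)[0],speed=.06)
    f=np.array(robot.read_force())-f0;print(round(off,4),(f@n).round(1))
    if f@n>12: break
I=robot.camera_info('scene');im,d=robot.grab_frame('scene')
p,R=pose();gp=p-.019*R[:,2]
q,Rn=strike2(0,PH,30,20);A=np.column_stack([np.cross(-Rn[:,0],-Rn[:,2]),-Rn[:,0],-Rn[:,2]]);o=gp+A@[0,.045,-.042]
planes(im,d,(250,195,300,252),I,o,A)
robot.servo_line(pose()[0]+.10*n,speed=.25)
P=pose();im,d=robot.grab_frame('scene');np.savez('pics/scene6.npz',im=im,d=d)
cv2.imwrite('pics/c6.png',cv2.resize(im[215:295,235:331],(720,600),interpolation=cv2.INTER_CUBIC)[:,:,::-1]);print(robot.read_t())
E
```

```text
[True, True, False, False]
-0.002 -0.1Traceback (most recent call last):
  File "<stdin>", line 8, in <module>
rig.Unreachable: the arm cannot follow that straight line within its joint ranges
```

Run:
```python
from h import *
PH=np.array([.549,.0017,.1965]);n=-gx*np.sin(np.radians(32))+np.array([0,0,np.cos(np.radians(32))])
s=.12
for tl,al in((30,40),(30,55),(29,40),(28,40),(27.5,20)):
    ok=all(robot.ik(*strike3(o,PH,s,tl,al)) is not None for o in(.01,0,-.01,-.016))
    if ok: break
print(tl,al,ok)
if not ok: raise SystemExit
S=lambda o:strike3(o,PH,s,tl,al)
robot.servo_line(pose()[0]+.025*n,speed=.1)
robot.servo_line(*S(.02),speed=.1);robot.servo_line(S(0)[0],speed=.1);f0=np.array(robot.read_force())
for off in np.arange(-.002,-.0165,-.0015):
    robot.servo_line(S(off)[0],speed=.06)
    f=np.array(robot.read_force())-f0;print(round(off,4),(f@n).round(1))
    if f@n>12: break
I=robot.camera_info('scene');im,d=robot.grab_frame('scene')
p,R=pose();gp=p-.019*R[:,2]
q,Rn=strike2(0,PH,tl,al);A=np.column_stack([np.cross(-Rn[:,0],-Rn[:,2]),-Rn[:,0],-Rn[:,2]]);o=gp+A@[0,.045,-.042]
planes(im,d,(250,195,300,252),I,o,A)
robot.servo_line(pose()[0]+.10*n,speed=.25)
im,d=robot.grab_frame('scene');np.savez('pics/scene6.npz',im=im,d=d)
cv2.imwrite('pics/c6.png',cv2.resize(im[215:295,235:331],(720,600),interpolation=cv2.INTER_CUBIC)[:,:,::-1]);print(robot.read_t())
```

```text
28 40 True
-0.002 -0.6
-0.0035 -0.7
-0.005 -0.9
-0.0065 -0.4
-0.008 0.7
-0.0095 0.5
-0.011 8.3
-0.0125 11.6
-0.014 16.6
side+y 64 [0.0006 0.0243 0.0365] [-0.002 -0.999 -0.052]
top 56 [-0.0003  0.0079  0.0819] [ 0.018 -0.015  1.   ]
31.15
```

View pics/c6.png

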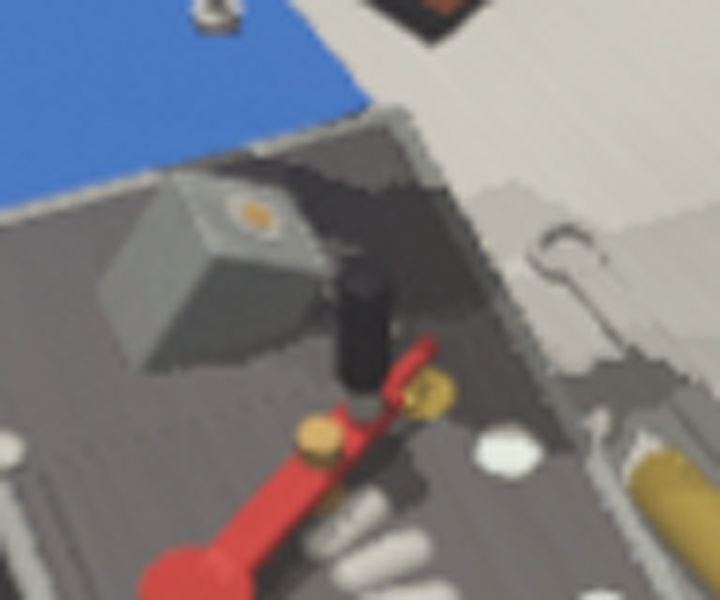

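The pin is now almost flush in the boss (255,213 in the crop), and the second press met the stop hard at the same depth (8 N, then 17 N). Next I return the mallet to the mat with the slip correction and check its tilt before lowering.

```bash
cat >> h.py <<'E'
def place(h,slip,c=(.5482,-.3337)): # h = face height above mat
    R=down([-.9957,-.093]);mx=np.array([.9957,.093,0])
    R2=Ro.from_rotvec(-slip*mx).as_matrix()@R
    return np.array([*c,.004+.042+h])+.019*R2[:,2],R2
A0=np.column_stack([[.9957,.093,0],[-.093,.9957,0],[0,0,1]])
E
python3 - <<'E'
from h import *
robot.goto(*place(.17,.13));robot.servo_line(place(.06,.13)[0],speed=.25);robot.dwell(.2)
p,R=pose();gp=p-.019*R[:,2];o=gp+A0@[0,.045,-.042];print(o)
I=robot.camera_info('scene');im,d=robot.grab_frame('scene')
c=np.array(I['view'])@np.append(o+[0,0,.04],1);f=210/np.tan(np.radians(I['vfov'])/2);u,v=int(I['cx']+f*c[0]/c[2]),int(I['cy']+f*c[1]/c[2]);print(u,v)
planes(im,d,(u-40,v-40,u+40,v+40),I,o,A0)
cv2.imwrite('pics/c7.png',cv2.resize(im[v-60:v+60,u-72:u+72],(600,500))[:,:,::-1]);print(robot.read_t())
E
```

```text
[ 0.54543452 -0.28896445  0.06634016]
222 202
side+y 167 [-0.0004  0.0235  0.0395] [ 0.009 -1.    -0.017]
top 83 [-0.0014  0.0012  0.0804] [ 0.005 -0.013 -1.   ]
33.2333
```

View pics/c7.png

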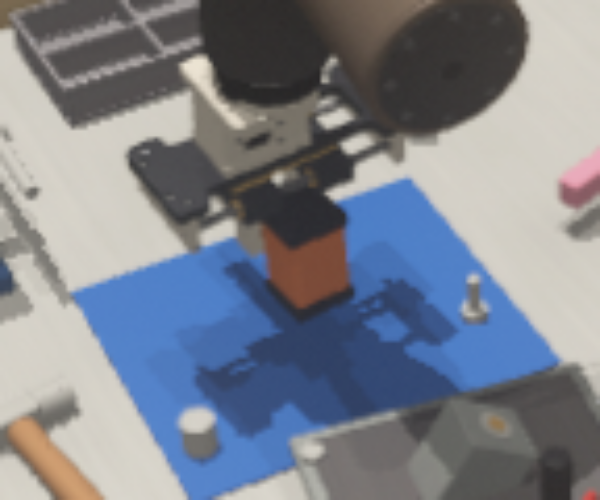

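The mallet is upright to within about 1° above the mat, clear of the bolt (475,300) and socket (198,430). I'll lower it until it touches and release.

Run:
```python
from h import *
s=.13
robot.servo_line(place(.012,s)[0],speed=.12);robot.dwell(.15);f0=np.array(robot.read_force())
for h in np.arange(.008,-.007,-.002):
    robot.servo_line(place(h,s)[0],speed=.04);f=np.array(robot.read_force())-f0;print(round(h,3),f[2].round(2))
    if f[2]>3: break
robot.move_gripper(.6);robot.dwell(.3);print(robot.read_grip_width())
p,R=pose();robot.servo_line(p-.12*R[:,2],speed=.15)
robot.goto([.55,-.30,.40],down([-.9957,-.093]))
robot.goto([.50,-.12,.40],down([-.9957,-.093]))
robot.dwell(.3);P=pose()
im,d=robot.grab_frame('wrist');np.savez('pics/w8.npz',im=im,d=d,p=P[0],R=P[1])
im2,d2=robot.grab_frame('scene');np.savez('pics/scene8.npz',im=im2,d=d2);im3,d3=robot.grab_frame('top');np.savez('pics/top8.npz',im=im3,d=d3)
I=robot.camera_info('scene');o=np.array([.5454,-.289,.004])
c=np.array(I['view'])@np.append(o+[0,0,.04],1);f=210/np.tan(np.radians(I['vfov'])/2);u,v=int(I['cx']+f*c[0]/c[2]),int(I['cy']+f*c[1]/c[2])
planes(im2,d2,(u-35,v-35,u+35,v+35),I,o,A0)
c=np.zeros((420,800,3),np.uint8);c[:,:400]=cv2.resize(im2[150:350,150:340],(400,420));c[:300,400:]=cv2.resize(im3[110:260,130:330],(400,300))
cv2.imwrite('pics/c8.png',c[:,:,::-1]);print(robot.read_t())
```

```text
0.008 0.45
0.006 -0.29
0.004 -0.03
0.002 0.3
0.0 0.16
-0.002 2.29
-0.004 12.54
0.5978475908221498
side+y 143 [0.0003 0.0248 0.0394] [-0.018  1.    -0.006]
top 92 [-0.      0.0004  0.0779] [-0.029  0.026  0.999]
39.9
```

View pics/c8.png

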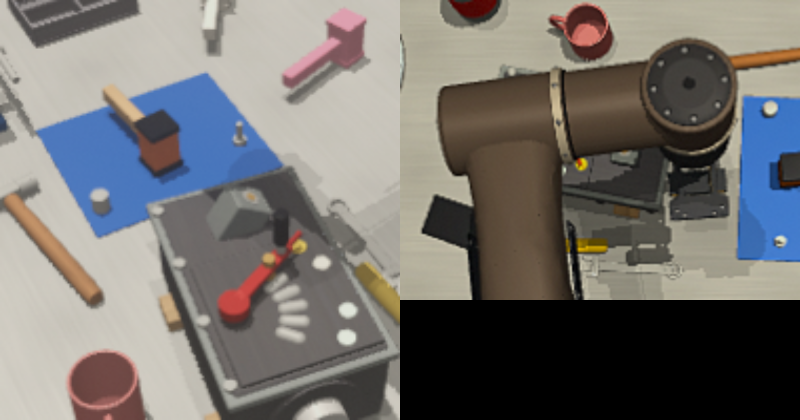

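The mallet stands upright on the mat. One last closer wrist look at the lever and pin before handing in.

Run:
```python
from h import *
robot.goto([.57,.06,.36],down([gx[0],gx[1]]) if robot.read_qpos()[5]>60 else down([-gx[0],-gx[1]]));robot.dwell(.2)
P=pose();im,d=robot.grab_frame('wrist');I=robot.camera_info('wrist')
cv2.imwrite('pics/w9.png',im[:,:,::-1]);print(P[0],robot.read_t())
PH=np.array([.549,.0017,.1965]);n=-gx*np.sin(np.radians(32))+np.array([0,0,np.cos(np.radians(32))]);B=np.array([PH-.0125*n])[0]
W=np.array([[*bydepth(I,u,v,d[v,u],P),u,v] for v in range(420) for u in range(560) if d[v,u]>0]);M=(W[:,:3]-B)@np.column_stack([np.cross(gy,n),gy,n])
r=np.hypot(M[:,0],M[:,1])
for a,b in((0,.004),(.012,.018)): 
    k=(r>=a)&(r<b)&(np.abs(M[:,2])<.02);print(a,k.sum(),np.median(M[k,2]) if k.any() else None, W[k,3:].mean(0) if k.any() else '')
```

```text
[0.56996212 0.05900844 0.36065016] 40.9583
0 46 0.0035051622989789085 [285.65217391 125.84782609]
0.012 479 0.0017182644610982858 [283.9874739  125.54697286]
```

View pics/w9.png

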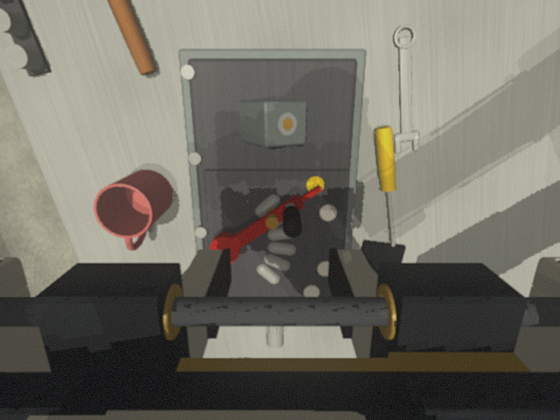

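Run:
```python
from h import *
I=robot.camera_info('wrist');P9=pose();im9,d9=robot.grab_frame('wrist')
z=np.load('pics/w2.npz');pv=np.array([.64568,.12465])
for nm,im,d,P in(('w2',z['im'],z['d'],(z['p'],z['R'])),('w9',im9,d9,P9)):
    h=cv2.cvtColor(im,cv2.COLOR_RGB2HSV).astype(int);m=((h[...,0]<6)|(h[...,0]>174))&(h[...,1]>150)&(h[...,2]>50)&(d>0)
    W=np.array([bydepth(I,u,v,d[v,u],P) for v,u in np.argwhere(m)]);r=np.hypot(*(W[:,:2]-pv).T)
    for a,b in((.0,.018),(.03,.07),(.105,.14)):
        k=(r>=a)&(r<b)&(W[:,2]>.158)&(W[:,2]<.19);q=W[k].mean(0);v=pv-q[:2];print(nm,a,k.sum(),q.round(4),'angle',round(np.arctan2(v[1],v[0])+.1749,3),'rmax',r[k].max().round(3))
    m=(h[...,0]>20)&(h[...,0]<32)&(h[...,1]>150)&(h[...,2]>100)&(d>0)
    W=np.array([bydepth(I,u,v,d[v,u],P) for v,u in np.argwhere(m)]);k=np.hypot(*(W[:,:2]-[.5318,.0728]).T)<.02;print('tag',k.sum(),W[k].mean(0).round(4))
```

```text
w2 0.0 905 [0.6444 0.1261 0.1827] angle -0.676 rmax 0.018
w2 0.03 425 [0.6038 0.1083 0.1825] angle 0.547 rmax 0.069
w2 0.105 82 [0.5391 0.0782 0.1805] angle 0.586 rmax 0.129
tag 134 [0.5299 0.076  0.1582]
w9 0.0 382 [0.6417 0.1193 0.1826] angle 1.106 rmax 0.018
w9 0.03 336 [0.6057 0.1052 0.1826] angle 0.628 rmax 0.069
w9 0.105 108 [0.5395 0.0764 0.1802] angle 0.601 rmax 0.128
tag 178 [0.5317 0.0707 0.1583]
```

The lever measures 0.59 and 0.60 rad in two views, so it's seated in the +0.6 notch. I'm handing in.

```bash
python3 -c "
from h import *
print(robot.read_force(),robot.read_t());robot.job_done()"
```

```text
[-0.40347852 -0.70966844 -0.13934597] 41.0083
the job is handed in; nothing more can be done
```

I threw the lever into the yellow-tagged notch, drove the lock pin home with the mallet, stood the mallet back on the mat, and handed the job in at 41.0 s of the 61 s allowed. No verdict is reported, so the results below are from my own measurements.

- **Lever:** it was released in the +0.6 notch. Two wrist-camera views put it at 0.59 and 0.60 rad, over the yellow tag. The second view came after the pin work.
- **Pin:** it now stands about 1.8 mm proud of the boss, against 2 mm when fully home. I drove it in by a steady press with the mallet face rather than a swing, and repeated the press with the tool corrected for the slip. Both presses met a firm stop at about the same depth.
- **Mallet:** the depth picture shows it upright within about 2° on the mat.
- **Other things:** nothing else looked moved in the pictures, though I did not measure each item. The gripper was clear of everything at hand-in.

**Checks that disagreed:**
- On the first press the mallet pivoted about 6.5° in the grip once the pin hit its stop. That left it about 7° off the pin axis, inside the 12° limit.
- The tool could not reach the full 32° tilt at the pin, so I worked at 30° on the first press and 28° on the second.
- The force while driving read about 3 N, where about 6 N was stated.

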